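# Pack the game timer and the brass tin into the sloping foam tray

## Robot

A 6-joint arm with a two-finger parallel gripper is mounted at the origin on the work surface. World frame = base frame: x ahead of the robot, y to its left, z up, the work surface at z = 0. Lengths are in m, angles in rad, forces in N, time in s.
With the tool pointing down it reaches from about 0.325 to 0.9 m from the base axis. Payload 6.1 kg.
Tool frame: the origin (TCP) lies midway between the tips of the shut fingers; the grasp point (between the pads) lies 19 mm behind it; z points along the fingers, y is the line along which they close (so a half turn about z gives the same grasp; the last joint's range is limited). The gripper opens to 85 mm and grips with 20 to 120 N. Pads are 22 mm wide; open, the fingers measure 114 mm over their backs; the gripper's body (76 mm by 85 mm) begins 54 mm behind the grasp point. The pads swing forward as they close: fully open they stand 13 mm farther back than shut.
Start: joints at [-1.36, 0.22, 1.526, -0, 1.395, -0.126], TCP at [0.207, -0.59, 0.194] pointing down, gripper open.
Joint ranges: [-2.98, 2.98], [-0.91, 2.08], [0.09, 2.57], [-1.24, 4.39], [0.2, 2.65], [-2.68, 2.68]. Speed limits (rad/s): [2.57, 2.57, 3.01, 3.14, 3.14, 3.14].

## Interface

Orientations are given as [roll, pitch, yaw] about the fixed x, y, z axes, in that order (R = Rz(yaw) Ry(pitch) Rx(roll)).
In Python, from plant import movep, move_l, set_joints, gripper_to, hold, inverse_kinematics, observe, get_image, get_calibration, Unreachable, job_done gives the robot as it stands. Calls block until the motion is done:
- movep(position, orientation): joint-space move of the TCP to a pose.
- move_l(position, feed=0.15, rotation=None, max_force=None): straight line of the TCP; rotation=None keeps the orientation; feed is the mean speed in m/s. With max_force (N) it stops when the force on the tool has changed by that much, and returns True; else False.
- set_joints(angles): joint-space move.
- gripper_to(opening, f_grip=None): finger opening in m; f_grip is the grip in N (None keeps the last); returns when the fingers have stopped.
- hold(seconds).
- inverse_kinematics(position, orientation): joint angles nearest the present ones, or None.
- observe(): the state.
- get_image(name): name is "scene" or "top" or "wrist"; returns (picture, depth): 420x560x3 uint8, red, green, blue; 420x560 float32, m along the optical axis (not along the pixel's ray), 0 where there is no reading.
- get_calibration(name): a dict with "intrinsics" (3x3 intrinsics, pixels), "world_from_camera" (4x4, takes a point from camera to world coordinates). Camera axes: x right, y down, z forward; pixel columns grow to the right and rows downward; lengths in m; the calibration is good to about 2 mm. A picture is of the moment at which its call begins: read the wrist's pose just before it. get_calibration takes no time and is no camera call; for the wrist camera it gives the pose at the moment of the call.
A pose or a line that the arm cannot do raises Unreachable and nothing moves.
- job_done(): hands the job in; it is judged then, once.
The state is a dict: "time_s": time; "q": joint angles; "joint_velocities": joint speeds; "joint_torque": joint torques, N m; "eef_pos": TCP position; "tcp_rot": TCP orientation; "ft_force": force on the tool from outside, world axes, zero at the start; "torque": the same for the moment, N m; "opening": finger opening in m; "grasp_force": force on a finger pad.
Only numpy, scipy, OpenCV 4.12 (cv2) and the standard library are available. Lean on these libraries where they do the work, as an engineer would, in place of code of your own. Each camera call takes 0.05 s, during which the arm holds its last target. There are 200 camera calls.

## Task

The tavla evening is over: put the game timer away in its rectangular foam cutout in the sloping stand and press it fully home, face up, then do the same with the round brass tin in its round cutout, lid up. The foam grips, so each must be pushed down straight until it rests on the bottom of its cutout. Leave everything else on the table where it is, do not ring the bell, and let go of everything at the end.

Things in the scene. Friction and masses are not known exactly. Their poses are not given: they have to be found in the camera images.
- timer_center (a point): Game timer: loose light-grey plastic block 60 x 34 x 28 mm (x, y, z), about 90 g, lying face up on the table. Face: dull green screen in the middle, a blue and an orange dot near the ends (all flat, may be pressed anywhere). This point is its centre, 14 mm above its underside; x along its length, z out of its face.
- tin_center (a point): Round brass tin with a closed lid and a dark wooden band and inlay, loose, diameter 44 mm, 28 mm high, about 110 g, standing on the table. This point is its centre, 14 mm above its underside; z up through its lid.
- timer_cutout (a point): Middle of the mouth of the timer's rectangular cutout, level with the foam's face. z points straight out of the foam, 30 degrees off vertical, leaning to the robot side; x up the slope along its 63 mm length, y across its 37 mm width. The timer fits either way round. 26 mm deep, firm flat bottom: when home the timer stands 2 mm proud and its centre is 12 mm below this point.
- tin_cutout (a point): Middle of the mouth of the tin's round cutout, 47 mm wide, level with the foam's face; axes as for the timer's cutout, same 30 degree slope. 26 mm deep, firm flat bottom: when home the tin stands 2 mm proud and its centre is 12 mm below this point.
- tin_tray: Wine-red foam block with the tin's cutout, same size, beside the other (which is left and which right varies). Four springy lips round the cutout, from 3 mm below the face down, squeeze the tin about 2 mm and resist it with 6 to 15 N all the way down. Origin: on the table under the block.
- timer_tray: Wine-red foam block with the timer's cutout, 98 mm up the slope by 88 mm across, set flush in the stand. Springy lips on the cutout's two long sides, from 3 mm below the face down, squeeze the timer about 2 mm a side and resist it with 6 to 15 N all the way down; its own weight does not take it in. Origin: on the table under the block.
- stand: Fixed dark-wood sloping stand, 192 mm wide (y), about 120 mm deep (x), holding the two foam blocks side by side, flush with its wooden rims. Face slopes 30 degrees, about 45 mm high at the front edge and 95 mm at the back, high side away from the robot. Origin: on the table under the middle; x towards the high side, z up.
- bell: Chrome desk bell on a black foot, loose, 72 mm wide, 51 mm high with its button. Origin at the centre of its underside. Leave it.
- bell_button (a joint): Travel of the bell's press button, m: 0 up, 0.004 fully down (rings).
- die1: Cream die, 16 mm, loose. Origin at the centre of its underside. Leave it.
- die2: The other cream die, 16 mm, loose, origin likewise. Leave it.
- sugar_pot: White porcelain sugar pot with its twist cap on, 90 mm wide, 93 mm high, loose. Origin at the centre of its underside. Leave it.
- ashtray: Aluminium ashtray, 100 mm wide, 28 mm high, loose. Origin at the centre of its underside. Leave it.
- tea_glass: Amber tulip tea glass on a white saucer (one piece), saucer 104 mm wide, 85 mm high, loose. Origin at the centre of its underside. Leave it.
- remote: Black remote control 160 x 42 x 16 mm, loose, x along its length. Origin at the centre of its underside. Leave it.
Things that resemble listed ones, but are neither listed nor needed, are in the scene too. Of the things that look like the part that bears tin_center, the smaller one is meant. Several things look just like the part that bears timer_center: the one meant starts farthest from the robot's base.

How it is judged:
By the outcome, as a careful person would: the job done as asked, in the order asked, and still so for the second after the job is handed in, with the robot touching nothing.
It also fails if it takes over 72 s, if anything falls off the work surface, if the arm or the gripper's body presses on something with over 40 N, if the wrist force passes 120 N, or if a joint passes its speed limit or range.

## Working session

There is one attempt and no reset: what is moved stays moved. The work goes in short steps, each a Python script; the robot and the scene stay as the last script left them, time stands still between calls to the robot, and variables do not carry over. Pictures are saved under pics/ and viewed, at most 10 in all, crops included, and the job is handed in when it is done.

```bash
ls; mkdir -p pics
python3 - <<'E'
from plant import *
import cv2,numpy as np
print(observe())
for n in("top","scene"):
    im,d=get_image(n); np.savez(n,im=im,d=d,**get_calibration(n)); cv2.imwrite(f"pics/{n}0.png",im[:,:,::-1])
    print(get_calibration(n))
E
```

```text
pics
{'time_s': 0.0, 'q': array([-1.36008605e+00,  2.21238311e-01,  1.52764203e+00,  4.68517282e-05,
        1.39472255e+00, -1.26084886e-01]), 'joint_velocities': array([ 0.00091773, -0.00030732,  0.0001309 ,  0.00243111, -0.00069086,
        0.00096342]), 'joint_torque': array([-2.38940076e-03, -4.96900606e+01, -3.89401352e+01, -3.41835457e-04,
        1.08553993e-02, -9.51147854e-07]), 'eef_pos': array([ 0.20641394, -0.58918867,  0.19267543]), 'tcp_rot': array([-3.13960417e+00, -2.98533740e-04,  3.36786610e-01]), 'ft_force': array([-0.54010694, -0.02929185,  0.13705921]), 'torque': array([-0.01907963, -0.01435331, -0.03975218]), 'grasp_force': 0.0, 'opening': 0.08549182968281428}
{'intrinsics': array([[453.62362272,   0.        , 284.20990003],
       [  0.        , 453.62362272, 209.7703392 ],
       [  0.        ,   0.        ,   1.        ]]), 'world_from_camera': array([[ 0.00869918, -0.99967831,  0.02382426,  0.49779081],
       [-0.99944774, -0.00792811,  0.03227015, -0.01489333],
       [-0.03207089, -0.02409182, -0.9991952 ,  1.12785799],
       [ 0.        ,  0.        ,  0.        ,  1.        ]])}
{'intrinsics': array([[432.56027428,   0.        , 281.25526114],
       [  0.        , 432.56027428, 213.74707128],
       [  0.        ,   0.        ,   1.        ]]), 'world_from_camera': array([[-0.7849773 ,  0.52078936, -0.33554297,  0.98970447],
       [ 0.61940757,  0.67027261, -0.40874062,  0.55896791],
       [ 0.01203749, -0.52868996, -0.84872965,  1.20956869],
       [ 0.        ,  0.        ,  0.        ,  1.        ]])}
```

View pics/top0.png

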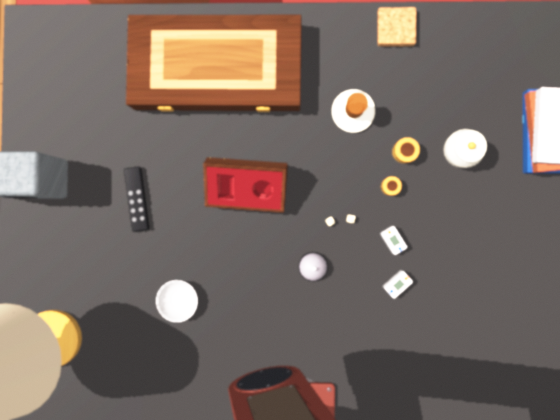

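View pics/scene0.png

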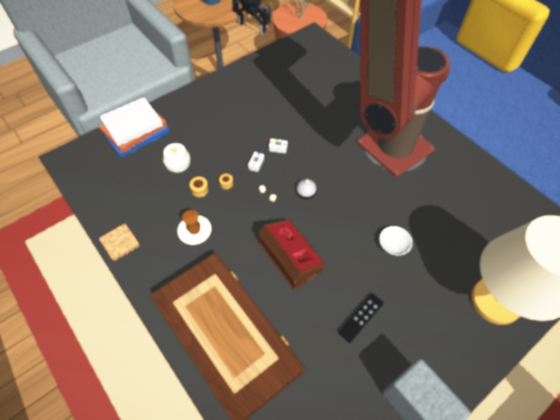

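The top view shows the stand at about px (245,186), with the rectangular cutout on the left (226,188) and the round one on the right (263,190). The timers are at (394,240) and (398,284); the first is farther from the base. The smaller tin is at (392,186) and the dice are at (330,221) and (351,218). The scene view agrees.

```bash
cat > h.py <<'E'
from plant import *
import cv2,numpy as np
from scipy.spatial.transform import Rotation as Ro
def ray(px,cal,z=None,n=None,p0=None):
    """pixels -> points on plane (n,p0), or height z"""
    px=np.atleast_2d(px).astype(float);K=cal["intrinsics"];T=cal["world_from_camera"]
    d=np.c_[px,np.ones(len(px))]@np.linalg.inv(K).T@T[:3,:3].T;o=T[:3,3]
    if n is None:n=np.array([0,0,1.]);p0=np.array([0,0,z])
    n=np.array(n);s=((np.array(p0)-o)@n)/(d@n);return o+d*s[:,None]
def cloud(d,cal):
    v,u=np.mgrid[:d.shape[0],:d.shape[1]];K=cal["intrinsics"];T=cal["world_from_camera"]
    c=np.stack([(u-K[0,2])/K[0,0]*d,(v-K[1,2])/K[1,1]*d,d],-1);return c@T[:3,:3].T+T[:3,3]
def tool(zdir,yaxis):
    z=np.array(zdir)/np.linalg.norm(zdir);y=np.array(yaxis)-z*np.dot(z,yaxis);y/=np.linalg.norm(y)
    return Ro.from_matrix(np.c_[np.cross(y,z),y,z]).as_euler("xyz")
def snap(name,fn):
    cal=get_calibration(name);im,d=get_image(name);np.savez(fn,im=im,d=d,**cal)
    cv2.imwrite(f"pics/{fn}.png",im[:,:,::-1]);return im,d,cal
def load(fn):
    f=np.load(fn+".npz");return f["im"],f["d"],f
E
python3 - <<'E'
from h import *
im,d,cal=load("top")
for nm,px,z in[("timer",(394,240),.028),("timer2",(398,284),.028),("tin",(392,186),.028),("tinbig",(406,150),.03),("rectcut",(226,188),.07),("round",(263,190),.07)]:
    P=cloud(d,cal)[px[1],px[0]]; print(nm,ray(px,cal,z)[0].round(3),"cloud",P.round(3))
t=ray((394,240),cal,.028)[0];s=(ray((226,188),cal,.07)[0]+ray((263,190),cal,.07)[0])/2
for p,dz in((t,.22),):
  for yaw in np.arange(-3,3.2,.5): 
    q=inverse_kinematics([p[0],p[1],dz],[np.pi,0,yaw]);print(yaw,None if q is None else np.round(q,2))
E
```

```text
timer [ 0.453 -0.244  0.028] cloud [ 0.453 -0.244  0.027]
timer2 [ 0.348 -0.254  0.028] cloud [ 0.348 -0.254  0.026]
tin [ 0.583 -0.239  0.028] cloud [ 0.583 -0.239  0.03 ]
tinbig [ 0.67  -0.272  0.03 ] cloud [ 0.669 -0.27   0.035]
rectcut [0.573 0.156 0.07 ] cloud [0.575 0.162 0.038]
round [0.569 0.069 0.07 ] cloud [0.571 0.072 0.037]
-3.0 [-0.65 -0.06  1.78  0.    1.43 -2.36]
-2.5 None
-2.0 None
-1.5 [-0.65 -0.06  1.78 -0.    1.43  2.42]
-1.0 [-0.65 -0.06  1.78 -0.    1.43  1.92]
-0.5 [-0.65 -0.06  1.78 -0.    1.43  1.42]
0.0 [-0.65 -0.06  1.78 -0.    1.43  0.92]
0.5 [-0.65 -0.06  1.78 -0.    1.43  0.42]
1.0 [-0.65 -0.06  1.78  0.    1.43 -0.08]
1.5 [-0.65 -0.06  1.78  0.    1.43 -0.58]
2.0 [-0.65 -0.06  1.78  0.    1.43 -1.08]
2.5 [-0.65 -0.06  1.78  0.    1.43 -1.58]
3.0 [-0.65 -0.06  1.78  0.    1.43 -2.08]
```

Run:
```python
from h import *
# look at timer+tin
movep([.50,-.24,.28],[np.pi,0,0.9]); snap("wrist","w_timer")
P=observe()["eef_pos"];print(P,get_calibration("wrist")["world_from_camera"].round(3))
n=np.array([-.5,0,.866]);c=np.array([.57,.112,.07])
o=tool(-n,[0,1,0])
q=inverse_kinematics(c+n*.2,o)
if q is None:o=tool(-n,[0,-1,0]);q=inverse_kinematics(c+n*.2,o)
print(q)
if q is not None:
    movep(c+n*.2,o);snap("wrist","w_stand");print(get_calibration("wrist")["world_from_camera"].round(3),observe()["time_s"])
a=cv2.imread("pics/w_timer.png");b=cv2.imread("pics/w_stand.png")
cv2.imwrite("pics/both.png",cv2.resize(np.vstack([a,b]),None,fx=.71,fy=.71))
```

```text
[ 0.49949474 -0.24096671  0.27957467] [[ 0.782 -0.599 -0.169  0.542]
 [-0.623 -0.754 -0.21  -0.188]
 [-0.001  0.269 -0.963  0.459]
 [ 0.     0.     0.     1.   ]]
[ 0.11512937 -0.65285018  2.26173372 -0.06775247  1.01300105 -1.43507996]
[[ 0.002  0.701  0.713  0.322]
 [ 1.    -0.001 -0.001  0.111]
 [ 0.     0.713 -0.701  0.366]
 [ 0.     0.     0.     1.   ]] 3.2583
```

View pics/both.png

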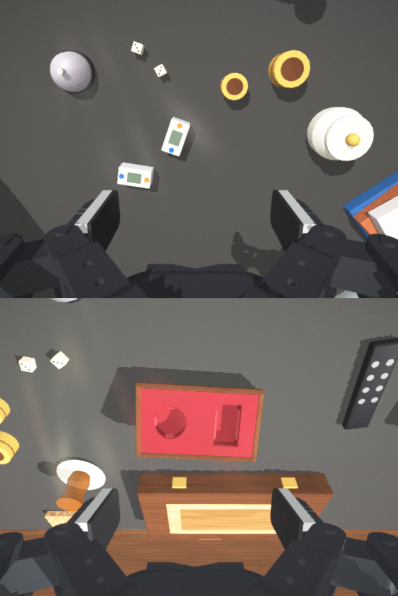

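Upper half (timer view): the target timer is at about (248,193) in full-resolution pixels, the small tin at (330,121). Lower half (stand view): the round cutout is at about (240,178) on the left and the rectangular one at (322,180).

```bash
cat > meas.py <<'E'
from h import *
def rectfit(pts2):
    (c,s,a)=cv2.minAreaRect(pts2.astype(np.float32)*1000); return np.array(c)/1000,s,a
def blob(mask,px):
    n,l,st,ce=cv2.connectedComponentsWithStats(mask.astype(np.uint8))
    k=min((i for i in range(1,n) if st[i,4]>150),key=lambda i:np.hypot(*(ce[i]-px)))
    c=max(cv2.findContours((l==k).astype(np.uint8),cv2.RETR_EXTERNAL,cv2.CHAIN_APPROX_NONE)[0],key=cv2.contourArea)
    return l==k,c[:,0]
def timer(fn,px,z=.028):
    im,d,cal=load(fn)
    top=abs(cloud(d,cal)[...,2]-z)<.006
    m,c=blob(top&(im.max(2)>60),px);P=ray(c,cal,z);h=np.median(cloud(d,cal)[m][:,2])
    c2,s,a=rectfit(P[:,:2]);b=cv2.boxPoints((c2*1000,s,a));e=[b[1]-b[0],b[2]-b[1]];L=max(e,key=np.linalg.norm)
    return c2,s,np.degrees(np.arctan2(L[1],L[0])),h
def tin(fn,px,z=.028):
    im,d,cal=load(fn);top=abs(cloud(d,cal)[...,2]-z)<.006
    m,c=blob(top&(im.max(2)>40),px);P=ray(c,cal,z)
    (x,y),s,a=cv2.fitEllipse((P[:,:2]*1000).astype(np.float32));return np.array([x,y])/1000,s,np.median(cloud(d,cal)[m][:,2])
def stand(fn):
    im,d,cal=load(fn);C=cloud(d,cal);r,g,b=im[...,0].astype(int),im[...,1].astype(int),im[...,2].astype(int)
    red=(r>90)&(r>2.2*g)&(r>2*b)&(C[...,2]<.12)&(C[...,2]>.01)&(abs(C[...,0]-.57)<.12)&(abs(C[...,1]-.11)<.14)
    Q=C[red];n0=np.array([-.5,0,.866])
    hgt=Q@n0;ref=np.percentile(hgt,75);Q=Q[abs(hgt-ref)<.006]
    for _ in range(4):
        p0=Q.mean(0);n=np.linalg.svd(Q-p0)[2][2];n*=np.sign(n[2]);Q=Q[abs((Q-p0)@n)<.003]
    hd=np.degrees(np.arctan2(n[1],n[0]));til=np.degrees(np.arccos(n[2]))
    ex=np.array([-n[0],-n[1],0]);ex-=n*(ex@n);ex/=np.linalg.norm(ex);ey=np.cross(n,ex)
    dep=(C-p0)@n; out=dict(n=n,ex=ex,ey=ey,p0=p0,tilt=til,head=hd,rms=((Q-p0)@n).std())
    H=cv2.convexHull(np.argwhere(red)[:,::-1].astype(np.int32));hm=cv2.fillConvexPoly(np.zeros(red.shape,np.uint8),H,1)>0
    A=hm&(dep<-.003)&(dep>-.035);A=cv2.morphologyEx(A.astype(np.uint8),cv2.MORPH_OPEN,np.ones((3,3)))
    nn,l,st,ce=cv2.connectedComponentsWithStats(A);cut=[]
    for i in range(1,nn):
        if st[i,4]<300:continue
        c=cv2.findContours((l==i).astype(np.uint8),0,1)[0][0][:,0]
        P=ray(c,cal,n=n,p0=p0)-p0;u=np.c_[P@ex,P@ey]
        c2,s,a=rectfit(u);cut.append((p0+ex*c2[0]+ey*c2[1],np.round(s,1),round(a,1),st[i],cv2.minEnclosingCircle((u*1000).astype(np.float32))[1]))
    out["cut"]=cut
    P=ray(np.argwhere(red)[:,::-1],cal,n=n,p0=p0)-p0;c2,s,a=rectfit(np.c_[P@ex,P@ey]);out["foam"]=(p0+ex*c2[0]+ey*c2[1],s,a)
    return out
if __name__=="__main__":
    print("timer",timer("w_timer",(248,193)));print("tin",tin("w_timer",(330,121)))
    print("timer top",timer("top",(394,240)));print("tin top",tin("top",(392,186)))
    for f in("w_stand","top"):
        for k,v in stand(f).items():print(k,v)
E
python3 meas.py
```

```text
timer (array([ 0.45412039, -0.24297464]), (60.42437744140625, 33.64503479003906), np.float32(31.849375), np.float64(0.027973345416203443))
tin (array([ 0.58478271, -0.23706206]), (42.21110153198242, 42.79711151123047), np.float64(0.027907659101069515))
timer top (array([ 0.45411896, -0.24407275]), (60.25727081298828, 34.325408935546875), np.float32(32.099373), np.float64(0.02773607466750061))
tin top (array([ 0.58529773, -0.238233  ]), (41.327144622802734, 42.366539001464844), np.float64(0.02790581278549098))
n [-0.49772135  0.03387401  0.86667526]
ex [ 0.86467502 -0.05884821  0.49887272]
ey [ 6.79011062e-02  9.97692057e-01 -3.46944695e-18]
p0 [0.57134144 0.1130491  0.06517999]
tilt 29.92544798030563
head 176.10655744782005
rms 0.0008310620315156493
cut [(array([0.57558434, 0.15941755, 0.06580433]), array([36.1, 62.2]), 90.0, array([ 301,  150,   38,   57, 1787], dtype=int32), 35.45088577270508), (array([0.56939346, 0.07235914, 0.06565165]), array([43.7, 43.4]), 2.6, array([ 219,  154,   41,   41, 1372], dtype=int32), 23.19178581237793)]
foam (array([0.57314943, 0.11611504, 0.06609847]), (98.23167419433594, 175.63424682617188), 0.02397000789642334)
n [-0.50186948  0.03221313  0.8643433 ]
ex [ 0.86256829 -0.05536505  0.50290223]
ey [ 6.40544643e-02  9.97946404e-01 -3.46944695e-18]
p0 [0.5736618  0.11256551 0.06623743]
tilt 30.19219666218558
head 176.32743520690178
rms 0.0014158236684058809
cut [(array([0.57786787, 0.15669335, 0.06703504]), array([33.6, 61.7]), 88.7, array([219, 174,  15,  25, 333], dtype=int32), 33.95989990234375)]
foam (array([0.57302645, 0.11474962, 0.06578713]), (178.70860290527344, 102.61927032470703), 89.8669204711914)
```

Run:
```python
from h import *
c=np.array([.4541,-.2433]);yaw=np.radians(31.9)
movep([*c,.12],[np.pi,0,yaw]);gripper_to(.050)
o=observe();print(o["eef_pos"],o["opening"],o["time_s"])
move_l([*c,.03],.12)
hit=move_l([*c,-.006],.02,max_force=5);z0=observe()["eef_pos"][2];print(hit,z0)
move_l([*c,z0+.0175],.05)
gripper_to(.028,f_grip=50);o=observe();print(o["opening"],o["grasp_force"],o["eef_pos"])
move_l([*c,.15],.15);snap("wrist","w_held1");snap("top","t_held1");o=observe();print(o["opening"],o["grasp_force"],o["eef_pos"],o["time_s"])
# IK for insertion
n=np.array([-.498,.0335,.8665]);m=np.array([.5758,.1590,.0659]);ey=np.array([.067,.9977,0])
for s in(1,-1):
    for h in(.15,.03,.0):print(s,h,inverse_kinematics(m+n*h,tool(-n,s*ey)))
```

```text
[ 0.45427119 -0.24303037  0.120199  ] 0.04985238093926479 5.2833
False -0.005866545791069912
0.028082904248252213 0.0 [ 0.45394161 -0.24317012  0.01140816]
0.027746807858689704 0.0 [ 0.45331426 -0.24273577  0.14857077] 10.15
1 0.15 [ 0.29027803 -0.42709356  2.21285569 -0.22971244  0.87412433 -1.1089597 ]
1 0.03 [ 0.23889818 -0.12518434  2.18982703 -0.27288462  0.59201167 -1.07543574]
1 0.0 [ 0.2281534  -0.04197132  2.1711279  -0.29277959  0.52746596 -1.05833768]
-1 0.15 [ 0.29027803 -0.42709356  2.21285569 -0.22971244  0.87412433  2.03263296]
-1 0.03 [ 0.23889818 -0.12518434  2.18982703 -0.27288462  0.59201167  2.06615691]
-1 0.0 [ 0.2281534  -0.04197132  2.1711279  -0.29277959  0.52746596  2.08325497]
```

View pics/w_held1.png

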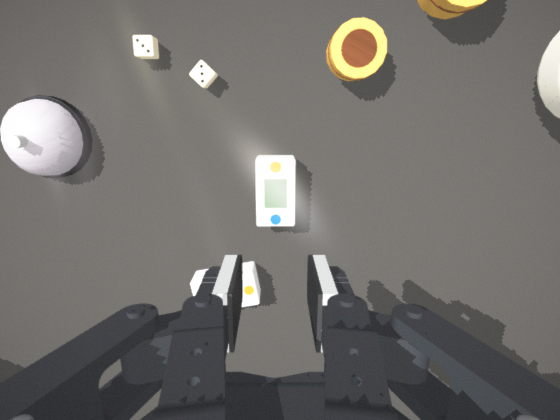

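The timer is still on the table at px (276,190) and was not gripped, so the tips sit higher than I assumed. I'll re-measure it.

Run:
```python
from h import *;from meas import *
print(timer("w_held1",(276,190)));print(timer("t_held1",(394,240)))
im,d,cal=load("w_held1");C=cloud(d,cal)
T=np.array(observe()["eef_pos"]);R=Ro.from_euler("xyz",observe()["tcp_rot"]).as_matrix()
L=(C-T)@R; ok=(d>0)&(L[...,2]>-.09)&(L[...,2]<.02)&(abs(L[...,1])<.06)
rows=np.argwhere(ok);print(T,observe()["tcp_rot"])
for s in(-1,1):
    k=ok&(np.sign(L[...,1])==s);Q=L[k];print(s,"max z",np.percentile(Q[:,2],[50,90,99,100]),"tips",Q[Q[:,2]>np.percentile(Q[:,2],98)].mean(0), "x range",Q[Q[:,2]>-.03][:,0].min() if (Q[:,2]>-.03).any() else 0,Q[:,0].max())
```

```text
(array([ 0.45409717, -0.24290231]), (58.8831787109375, 33.76518630981445), np.float32(31.95966), np.float64(0.02798850036078132))
(array([ 0.4574838 , -0.24166553]), (51.998023986816406, 34.82779312133789), np.float32(32.09937), np.float64(0.02767833210069026))
[ 0.45331426 -0.24273577  0.14857077] [-3.13922527e+00  8.92118271e-04  5.56661463e-01]
-1 max z [-0.07578798 -0.05128218 -0.04148228 -0.03792138] tips [ 0.00232107 -0.01451231 -0.04127384] x range 0 0.013892842045971507
1 max z [-0.07580642 -0.0512693  -0.04198553 -0.03743789] tips [ 0.00184341  0.01502638 -0.04139464] x range 0 0.013990400994035233
```

Run:
```python
from h import *
im,d,cal=load("w_held1")
T=np.array(observe()["eef_pos"]);R=Ro.from_euler("xyz",observe()["tcp_rot"]).as_matrix()
K,W=cal["intrinsics"],cal["world_from_camera"];print("cam in tool",(R.T@(W[:3,3]-T)).round(4),(R.T@W[:3,:3]).round(3).tolist())
C=(cloud(d,cal)-T)@R
for r in(256,260,264,270,280,300,330):
    print(r,[(c,*(C[r,c]*1000).round(0).astype(int)) for c in(215,222,230,236,240,244)])
for s,px in((1,(240,262)),(-1,(312,262))):
    for sg in(1,-1):print(px,((ray(px,cal,n=R[:,1]*sg,p0=T+R[:,1]*sg*.014)-T)@R*1000).round(0))
```

```text
cam in tool [ 0.0676  0.0003 -0.1802] [[0.0, -0.963, -0.269], [1.0, 0.0, 0.0], [-0.0, -0.269, 0.963]]
256 [(215, np.int64(-70), np.int64(-58), np.int64(149)), (222, np.int64(-70), np.int64(-52), np.int64(149)), (230, np.int64(10), np.int64(-18), np.int64(-44)), (236, np.int64(10), np.int64(-15), np.int64(-43)), (240, np.int64(11), np.int64(-14), np.int64(-44)), (244, np.int64(-70), np.int64(-30), np.int64(148))]
260 [(215, np.int64(-74), np.int64(-59), np.int64(148)), (222, np.int64(-74), np.int64(-52), np.int64(148)), (230, np.int64(11), np.int64(-17), np.int64(-50)), (236, np.int64(11), np.int64(-15), np.int64(-49)), (240, np.int64(9), np.int64(-14), np.int64(-45)), (244, np.int64(-74), np.int64(-30), np.int64(148))]
264 [(215, np.int64(-79), np.int64(-59), np.int64(150)), (222, np.int64(11), np.int64(-20), np.int64(-52)), (230, np.int64(11), np.int64(-17), np.int64(-52)), (236, np.int64(11), np.int64(-15), np.int64(-52)), (240, np.int64(8), np.int64(-14), np.int64(-46)), (244, np.int64(-76), np.int64(-29), np.int64(142))]
270 [(215, np.int64(7), np.int64(-23), np.int64(-49)), (222
[... 613 characters left out ...]
), (222, np.int64(11), np.int64(-16), np.int64(-81)), (230, np.int64(8), np.int64(-14), np.int64(-75)), (236, np.int64(2), np.int64(-14), np.int64(-64)), (240, np.int64(-5), np.int64(-14), np.int64(-51)), (244, np.int64(-102), np.int64(-28), np.int64(120))]
330 [(215, np.int64(16), np.int64(-14), np.int64(-104)), (222, np.int64(17), np.int64(-12), np.int64(-105)), (230, np.int64(-3), np.int64(-15), np.int64(-75)), (236, np.int64(-9), np.int64(-14), np.int64(-66)), (240, np.int64(-154), np.int64(-36), np.int64(149)), (244, np.int64(-153), np.int64(-32), np.int64(148))]
(240, 262) [[ 125.   14. -312.]]
(240, 262) [[  7. -14. -43.]]
(312, 262) [[ 15.  14. -59.]]
(312, 262) [[ 123.  -14. -306.]]
```

The depth data puts the fingertips about 40 mm behind the reported TCP, which fits with no table contact at z = -6 mm. I'll confirm it with a guarded touch.

Run:
```python
from h import *
c=np.array([.4541,-.2431]);yaw=np.radians(31.9)
gripper_to(.050)
move_l([*c,.0],.15,rotation=[np.pi,0,yaw])
f0=observe()["ft_force"]
hit=move_l([*c,-.055],.03,max_force=5);o=observe();print(hit,o["eef_pos"],f0,o["ft_force"],o["time_s"])
```

```text
True [ 0.45398788 -0.24302913 -0.04050716] [ 0.66389584 -1.00536126 -0.39882335] [-1.96574664  1.60107423  6.92792602] 12.8917
```

Run:
```python
from h import *
c=np.array([.4541,-.2431])
move_l([*c,-.0405+.0165],.05)
gripper_to(.02,f_grip=60);o=observe();print(o["opening"],o["grasp_force"],o["eef_pos"])
move_l([*c,.12],.15);snap("wrist","w_held2");o=observe();print(o["opening"],o["grasp_force"],o["eef_pos"],o["tcp_rot"],o["time_s"])
np.savez("held_pose",p=o["eef_pos"],r=o["tcp_rot"])
```

```text
0.03290676121949252 60.39124846458435 [ 0.45425054 -0.24320828 -0.023875  ]
0.03270186662478325 59.91785645484924 [ 0.45322519 -0.2424493   0.11856746] [-3.13746501e+00  1.59443724e-03  5.56739582e-01] 14.8333
```

View pics/w_held2.png

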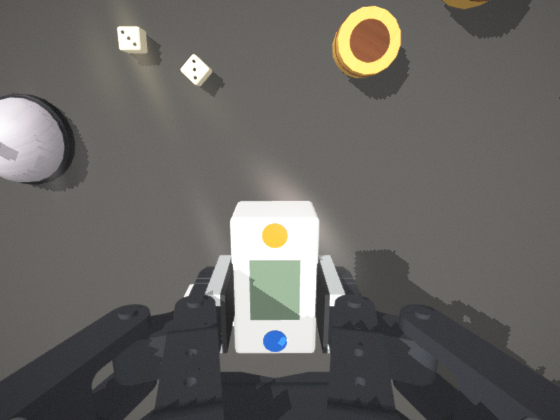

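The timer is gripped at px (275,280), square between the pads. I'll measure its pose in the tool frame.

```bash
cat > held.py <<'E'
from h import *
def held(fn,T,R):
    im,d,cal=load(fn);C=(cloud(d,cal)-T)@R
    m=(d>0)&(abs(C[...,1])<.0155)&(abs(C[...,0])<.045)&(C[...,2]<.03)&(C[...,2]>-.09)
    Q=C[m];z=np.median(Q[:,2]);Q=Q[abs(Q[:,2]-z)<.006]
    for _ in range(4):
        p=Q.mean(0);n=np.linalg.svd(Q-p)[2][2];n*=-np.sign(n[2]);Q=Q[abs((Q-p)@n)<.0012]
    return p,n,Q
if __name__=="__main__":
    f=np.load("held_pose.npz");T=f["p"];R=Ro.from_euler("xyz",f["r"]).as_matrix()
    p,n,Q=held("w_held2",T,R);print("top face",p,"n",n.round(4),"x",np.percentile(Q[:,0],[0,.5,99.5,100]),"y",np.percentile(Q[:,1],[.5,99.5]))
    s=Q[abs(Q[:,1])<.01];s=s[abs(s[:,0])<.03]
    im,d,cal=load("w_held2")
    # screen / dots
    for nm,lo,hi in(("green",(40,30,40),(85,160,200)),("orange",(12,150,150),(25,255,255)),("blue",(100,150,80),(125,255,255))):
        m=cv2.inRange(cv2.cvtColor(im,cv2.COLOR_RGB2HSV),lo,hi);m[:200]=0;m[360:]=0;m[:,:225]=0;m[:,325:]=0
        M=cv2.moments(m,True);px=(M["m10"]/M["m00"],M["m01"]/M["m00"])
        print(nm,M["m00"],px,((ray(px,cal,n=R@n,p0=T+R@p)-T)@R)[0].round(4))
E
python3 held.py
```

```text
top face [ 1.51781679e-03  2.24459834e-05 -5.21059592e-02] n [ 0.0022 -0.0031 -1.    ] x [-0.02971083 -0.02900889  0.02926329  0.02989755] y [-0.01533662  0.01535879]
green 2846.0 (274.2898805340829, 289.4198875614898) [-0.0001  0.0003 -0.0521]
orange 445.0 (274.314606741573, 235.21797752808988) [ 0.0225  0.0003 -0.0521]
blue 363.0 (274.6280991735537, 340.72727272727275) [-0.0235  0.0004 -0.0522]
```

```bash
cat >> h.py <<'E'
n=np.array([-.4977,.0336,.8667]);n/=np.linalg.norm(n)
ey=np.array([.067,.9977,0]);ey/=np.linalg.norm(ey);ex=np.cross(ey,n)
m_timer=np.array([.5757,.1594,.0659]);m_tin=m_timer-.0876*ey
def fn():return float(np.array(observe()["ft_force"])@n)
E
python3 - <<'E'
from h import *
for dep in(-.08,.0,.015,.026):
    for s in(1,-1):print(dep,s,inverse_kinematics(m_timer-n*(dep+.0241),tool(-n,s*ey)))
s=1;rot=tool(-n,s*ey)
move_l(np.array([.4541,-.2431,.2]),.25)
movep(m_timer-n*(-.09+.0241),rot)
snap("wrist","w_hov");o=observe();np.savez("hov_pose",p=o["eef_pos"],r=o["tcp_rot"]);print(o["eef_pos"],m_timer-n*(-.09+.0241),o["time_s"],o["opening"])
E
```

```text
-0.08 1 [ 0.24984732 -0.19482596  2.20135209 -0.25970057  0.65102411 -1.08556532]
-0.08 -1 [ 0.24984732 -0.19482596  2.20135209 -0.25970057  0.65102411  2.05602733]
0.0 1 [ 0.22100452  0.02612723  2.15215573 -0.31282805  0.47915918 -1.03991059]
0.0 -1 [ 0.22100452  0.02612723  2.15215573 -0.31282805  0.47915918  2.10168206]
0.015 1 [ 0.21614036  0.06850647  2.13914936 -0.32659645  0.45003198 -1.02768238]
0.015 -1 [ 0.21614036  0.06850647  2.13914936 -0.32659645  0.45003198  2.11391027]
0.026 1 [ 0.21267103  0.09962529  2.12889939 -0.33759003  0.42940085 -1.01784578]
0.026 -1 [ 0.21267103  0.09962529  2.12889939 -0.33759003  0.42940085  2.12374687]
[0.54323547 0.16083897 0.12298116] [0.54290162 0.16161424 0.12301544] 16.9 0.03236273403094728
```

View pics/w_hov.png

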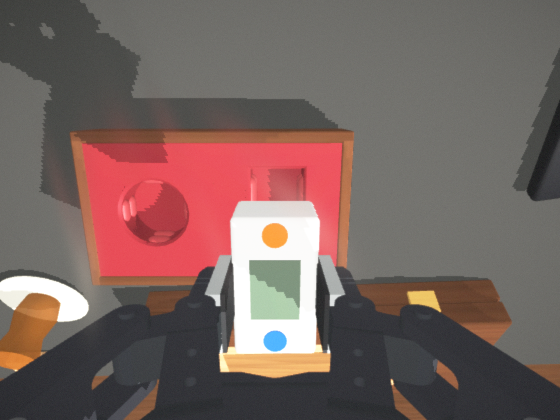

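At hover the rectangular mouth is visible at cols 250–306, with its near edge at row 167, and the round one is at (153,212). I'll compute the lateral and near-edge check from this closer view.

Run:
```python
from meas import *
import h
S=stand("w_hov")
print({k:S[k] for k in("n","tilt","head","rms","foam")})
for c in S["cut"]:print(c[0],c[1],c[3],"u,v rel m_timer",((c[0]-h.m_timer)@S["ex"]*1e3).round(2),((c[0]-h.m_timer)@S["ey"]*1e3).round(2),"off n",((h.m_timer-S["p0"])@S["n"]*1e3).round(2), "rel tin",((c[0]-h.m_tin)@S["ex"]*1e3).round(2),((c[0]-h.m_tin)@S["ey"]*1e3).round(2))
print(observe()["eef_pos"])
```

```text
{'n': array([-0.4976213 ,  0.03346897,  0.86674845]), 'tilt': np.float64(29.91704141234254), 'head': np.float64(176.15220100607854), 'rms': np.float64(0.0007153380745992158), 'foam': (array([0.57312032, 0.1158932 , 0.066119  ]), (176.0718994140625, 97.3912353515625), 89.97482299804688)}
[0.55878512 0.16093502 0.05614956] [35.8 22. ] [ 251  169   52   32 1602] u,v rel m_timer -19.58 0.4 off n -0.02 rel tin -19.59 88.0
[0.56917849 0.07328403 0.06550123] [44.3 44.2] [ 123  180   64   61 3074] u,v rel m_timer -0.83 -86.36 off n -0.02 rel tin -0.84 1.24
[0.54323547 0.16083897 0.12298116]
```

```bash
cat >> h.py <<'E'
m_timer=m_timer+.0003*ey
def goto(p,feed,rotation=None,tol=.0003,**k):
    """line to p, then trim the standing error measured by the arm itself"""
    r=move_l(p,feed,rotation,**k)
    if r:return r
    hold(.15);e=np.array(p)-observe()["eef_pos"]
    if np.linalg.norm(e)>tol:move_l(np.array(p)+e,.05)
    return r
E
python3 - <<'E'
from h import *
rot=tool(-n,ey);T=lambda dep:m_timer-n*(dep+.0241)
def rep(tag):
    o=observe();e=o["eef_pos"]-m_timer;print(tag,"dep",round(-1e3*(e@n)-24.1,2),"u,v",round(1e3*e@ex,2),round(1e3*e@ey,2),"F",np.round(o["ft_force"],1),"Fn",round(fn(),2),"open",round(o["opening"],4),round(o["time_s"],2),np.round(o["tcp_rot"]-rot,4))
hold(.3);rep("hover")
goto(T(-.006),.15);hold(.15);rep("near")
e=T(-.006)-observe()["eef_pos"]
h=move_l(T(.0025)+e,.02,max_force=6);rep(f"touch {h}")
E
```

```text
hover dep -89.96 u,v 0.35 -0.75 F [ 0.1 -0.2 -1.5] Fn -1.34 open 0.0324 17.2 [-0.0001  0.0001 -0.0011]
near dep -5.22 u,v -1.06 -0.31 F [-0.4  0.6 -0.2] Fn 0.05 open 0.0324 18.46 [-0.0001  0.0003 -0.    ]
touch False dep 1.93 u,v 0.87 0.23 F [-0.6  0.2 -0.4] Fn -0.07 open 0.0324 18.97 [ 0.0002 -0.0004 -0.    ]
```

Entered the mouth with no contact force. I'll press on in small steps and watch the force.

Run:
```python
from h import *
rot=tool(-n,ey);T=lambda dep:m_timer-n*(dep+.0241)
def rep(tag):
    P=[];
    for _ in range(6):P.append(observe()["eef_pos"]);hold(.02)
    o=observe();e=np.mean(P,0)-m_timer;print(tag,"std",np.std(P,0).round(5),"dep",round(-1e3*(e@n)-24.1,2),"u,v",round(1e3*e@ex,2),round(1e3*e@ey,2),"F",np.round(o["ft_force"],1),"Fn",round(fn(),2),"open",round(o["opening"],4),round(o["time_s"],2))
rep("start")
for dep in(.0045,.007,.010,.0135):
    h=move_l(T(dep),.03,max_force=35);rep(f"{dep} {h}")
    if h:break
```

```text
start std [1.e-05 1.e-05 6.e-05] dep 1.86 u,v 0.91 0.25 F [-0.1  0.9 -1.6] Fn -1.27 open 0.0325 19.07
0.0045 False std [2.e-05 1.e-05 2.e-05] dep 3.99 u,v 1.16 0.44 F [-4.   0.5  4.9] Fn 6.24 open 0.0326 19.42
0.007 False std [1.e-05 2.e-05 1.e-05] dep 6.38 u,v 1.64 0.48 F [-2.   0.6  6.4] Fn 6.57 open 0.0324 19.77
0.01 False std [2.e-05 2.e-05 2.e-05] dep 9.46 u,v 1.83 0.46 F [ 0.  -0.5  5.1] Fn 4.41 open 0.0324 20.12
0.0135 False std [1.e-05 1.e-05 1.e-05] dep 13.12 u,v 1.63 0.42 F [1.7 0.2 4.8] Fn 3.35 open 0.0323 20.48
```

```bash
cat >> h.py <<'E'
def rep(tag,m):
    hold(.05);o=observe();e=o["eef_pos"]-m;print(tag,"d",round(-1e3*(e@n),2),"u,v",round(1e3*e@ex,2),round(1e3*e@ey,2),"F",np.round(o["ft_force"],1),"Fn",round(fn(),2),"open",round(o["opening"],4),round(o["time_s"],2))
E
python3 - <<'E'
from h import *
gripper_to(.05);rep("rel",m_timer)
move_l(m_timer-n*(-.005),.12);gripper_to(0);snap("wrist","w_part");rep("shut",m_timer)
move_l(m_timer-n*(.018),.1);rep("pre",m_timer)
h=move_l(m_timer-n*.060,.03,max_force=4);rep(f"contact {h}",m_timer)
E
```

```text
rel d 37.98 u,v -1.28 -0.28 F [-0.8  0.1 -0.3] Fn 0.16 open 0.0503 20.85
shut d -4.94 u,v -0.02 -0.02 F [0.3 0.4 0.8] Fn 0.61 open 0.0002 21.99
pre d 17.95 u,v -0.14 -0.08 F [ 0.4 -0.2 -0.2] Fn -0.43 open -0.0 22.43
contact True d 23.41 u,v -0.2 0.02 F [0.2 0.2 0.4] Fn 0.26 open 0.0 22.96
```

View pics/w_part.png

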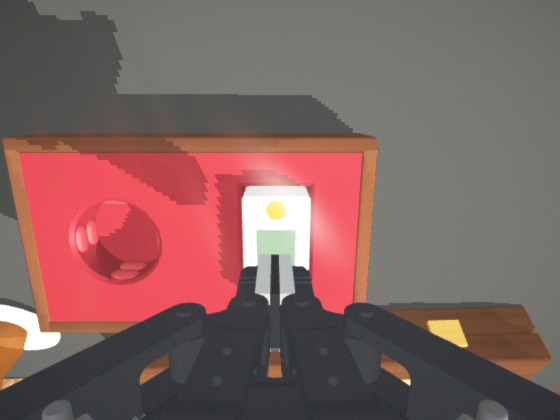

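The timer is part-way in and square, with its visible end at px (276,190). I'll press it home.

Run:
```python
from h import *
for d in(.027,.030,.033,.0345):
    h=move_l(m_timer-n*d,.04,max_force=35);rep(f"{d} {h}",m_timer)
    if h:break
h=move_l(m_timer-n*.045,.03,max_force=30);rep(f"bottom {h}",m_timer)
```

```text
0.027 False d 26.95 u,v 0.21 0.04 F [0.2 0.5 0.9] Fn 0.69 open -0.0002 23.26
0.03 False d 29.92 u,v 0.35 0.08 F [ 0.1 -0.4  2.3] Fn 1.94 open 0.0001 23.56
0.033 False d 32.9 u,v 0.44 0.09 F [-0.1 -0.2  3.7] Fn 3.26 open -0.0001 23.86
0.0345 False d 34.32 u,v 0.43 0.13 F [-1.1 -0.   5. ] Fn 4.91 open 0.0002 24.16
bottom True d 35.26 u,v 0.47 0.16 F [-8.2 -1.2 10. ] Fn 12.69 open -0.0001 24.43
```

Run:
```python
from h import *
for u in(.018,-.018,0):
    b=m_timer+ex*u
    move_l(b-n*.025,.12);move_l(b-n*.032,.1)
    h=move_l(b-n*.045,.03,max_force=35 if u==0 else 25);rep(f"u {u} {h}",b)
move_l(m_timer-n*(-.10),.25);snap("wrist","w_home1")
im,d,cal=load("w_home1");C=cloud(d,cal)-m_timer
U,V,H=C@ex,C@ey,C@n
for lo,hi in((-.027,-.015),(-.01,.01),(.015,.027)):
    for a,b in((-.015,-.005),(.005,.015)):
        k=(U>lo)&(U<hi)&(V>a)&(V<b)&(d>0)&(abs(H)<.03);print(lo,a,k.sum(),(np.median(H[k])*1e3).round(2) if k.any() else None)
k=(abs(V)<.03)&(abs(V)>.024)&(abs(U)<.02)&(abs(H)<.01);print("foam",np.median(H[k])*1e3)
from meas import stand
for c in stand("w_home1")["cut"]:print(c[0],c[1],((c[0]-m_tin)@ex*1e3).round(2),((c[0]-m_tin)@ey*1e3).round(2))
```

```text
u 0.018 True d 35.22 u,v -0.18 0.08 F [-8.9 -1.2 10.7] Fn 13.63 open -0.0002 25.32
u -0.018 True d 35.29 u,v 0.78 0.13 F [-8.5 -1.1 10.2] Fn 13.06 open -0.0002 26.35
u 0 True d 35.25 u,v -0.2 0.05 F [-8.  -0.5 10.7] Fn 13.22 open 0.0002 27.25
-0.027 -0.015 195 1.99
-0.027 0.005 195 2.06
-0.01 -0.015 320 2.24
-0.01 0.005 312 2.41
0.015 -0.015 184 2.02
0.015 0.005 169 2.08
foam 0.08076785920619005
[0.56939464 0.07294652 0.06564531] [44.6 44.7] -0.56 0.92
```

The timer is home: its face is 2 mm proud and level. Now the tin, with a view of the round cutout from straight above it on the way.

Run:
```python
from h import *;from meas import stand
move_l(m_tin-n*(-.10),.25);snap("wrist","w_tinhole")
for c in stand("w_tinhole")["cut"]:print(c[0],c[1],((c[0]-m_tin)@ex*1e3).round(2),((c[0]-m_tin)@ey*1e3).round(2))
c=np.array([.585,-.2375])
yaw=2.75 if inverse_kinematics([*c,.1],[np.pi,0,2.75]) is not None else 2.75-np.pi
q=inverse_kinematics([*c,.1],[np.pi,0,yaw]);print(yaw,q)
movep([*c,.10],[np.pi,0,yaw]);gripper_to(.062)
snap("wrist","w_tin");rep("over tin",m_tin)
im,d,cal=load("w_tin");C=cloud(d,cal);k=(abs(C[...,2]-.028)<.004)&(np.hypot(C[...,0]-c[0],C[...,1]-c[1])<.03)
P=C[k][:,:2];print(k.sum(),cv2.minEnclosingCircle((P*1000).astype(np.float32)))
```

```text
[0.56987341 0.07172351 0.06596243] [44.1 45.5] 0.08 -0.27
2.75 [-0.5104679   0.31411831  1.59489242  0.          1.23258192 -1.68967158]
over tin d -11.61 u,v 48.08 -307.83 F [ 0.2 -0.4  0.5] Fn 0.29 open 0.0622 30.51
2690 ((585.1964721679688, -237.40689086914062), 21.939678192138672)
```

```bash
sleep 1; ls pics
```

```text
both.png
scene0.png
t_held1.png
top0.png
w_held1.png
w_held2.png
w_home1.png
w_hov.png
w_part.png
w_stand.png
w_timer.png
w_tin.png
w_tinhole.png
```

View pics/w_tin.png

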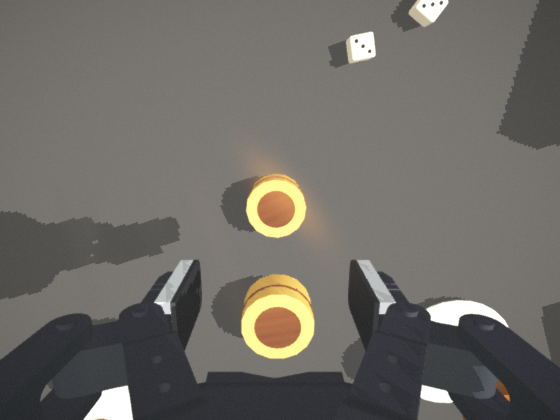

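The small tin is at px (276,207), centred between the fingers, with the larger one at (278,325) clear of them. Measured diameter is 43.9 mm at (0.585, -0.237), so I'll grasp it.

Run:
```python
from h import *;from held import held
c=np.array([.5851,-.2374])
move_l([*c,.02],.15);move_l([*c,-.024],.06);hold(.1);zg=observe()["eef_pos"][2]
gripper_to(.03,f_grip=60);o=observe();print(o["opening"],o["grasp_force"],zg)
move_l([*c,.13],.2);hold(.1);o=observe();T=o["eef_pos"];R=Ro.from_euler("xyz",o["tcp_rot"]).as_matrix()
snap("wrist","w_held3");p,nn,Q=held("w_held3",T,R)
print("held",p,nn,cv2.minEnclosingCircle((Q[:,:2]*1000).astype(np.float32)),np.percentile(Q[:,0],[.5,99.5]),o["opening"],o["grasp_force"])
print(observe()["time_s"])
```

```text
0.041563365553419836 61.00308895111084 -0.02337251559342647
held [ 1.31777218e-03 -5.17501904e-05 -5.08784646e-02] [ 4.66440449e-03  6.14688781e-04 -9.99988933e-01] ((0.4144967496395111, -0.5461105108261108), 21.948680877685547) [-0.02023417  0.02143071] 0.0415809551537533 60.74059724807739
33.5583
```

Run:
```python
from h import *
rot=tool(-n,ey);m=m_tin-.00015*ey+.0003*ex;T=lambda dep:m-n*(dep+.0234)
move_l([.5851,-.2374,.2],.25)
movep(T(-.09),rot);hold(.1);rep("hover",m)
goto(T(-.006),.15);hold(.1);rep("near",m)
h=move_l(T(.0025),.02,max_force=6);rep(f"touch {h}",m)
if not h:
  for dep in(.0045,.007,.010,.0135):
    h=move_l(T(dep),.03,max_force=35);rep(f"{dep} {h}",m)
    if h:break
```

```text
hover d -66.71 u,v 1.46 -0.83 F [ 0.8  0.3 -0.5] Fn -0.79 open 0.0414 35.4
near d 18.08 u,v -1.14 -0.01 F [ 0.9  0.1 -1.3] Fn -1.53 open 0.0414 36.66
touch False d 26.0 u,v -0.13 -0.03 F [ 0.   0.5 -1.4] Fn -1.19 open 0.0414 37.25
0.0045 False d 27.53 u,v 0.67 0.13 F [-3.6 -0.1  4.6] Fn 5.76 open 0.0414 37.55
0.007 False d 30.39 u,v 0.6 0.1 F [ 3.5  1.2 -2.6] Fn -3.99 open 0.0417 37.85
0.01 False d 33.51 u,v 0.58 0.09 F [ 4.7  2.  -3.1] Fn -4.91 open 0.041 38.15
0.0135 False d 37.07 u,v 0.35 0.02 F [ 5.6  1.5 -2.7] Fn -5.1 open 0.0414 38.47
```

Run:
```python
from h import *
m=m_tin-.00015*ey
gripper_to(.058);rep("rel",m)
move_l(m+n*.005,.12);gripper_to(0);snap("wrist","w_part2");rep("shut",m)
im,d,cal=load("w_part2");C=cloud(d,cal)-m;U,V,H=C@ex,C@ey,C@n
for a,b in((-.018,-.011),(.011,.018)):
    for lo,hi in((-.015,-.005),(-.005,.005),(.005,.015)):
        k=(V>a)&(V<b)&(U>lo)&(U<hi)&(d>0)&(abs(H)<.03);print(a,lo,k.sum(),(np.median(H[k])*1e3).round(2) if k.any() else None)
move_l(m-n*.018,.1)
h=move_l(m-n*.0335,.03,max_force=35);rep(f"pre {h}",m)
h=move_l(m-n*.045,.03,max_force=30);rep(f"bottom {h}",m)
```

```text
rel d 36.96 u,v -0.15 -0.13 F [ 1.1 -0.2  0.7] Fn 0.03 open 0.0581 38.83
shut d -4.97 u,v -0.02 -0.02 F [ 0.1 -0.2  0.4] Fn 0.26 open 0.0001 40.01
-0.018 -0.015 281 14.57
-0.018 -0.005 246 14.78
-0.018 0.005 79 14.78
0.011 -0.015 281 14.32
0.011 -0.005 255 14.72
0.011 0.005 94 14.74
pre False d 33.37 u,v 0.81 0.06 F [0.4 0.7 3.1] Fn 2.51 open 0.0 41.11
bottom True d 35.26 u,v 0.86 0.16 F [-9.6 -1.7 12.4] Fn 15.51 open -0.0 41.4
```

Same bottom depth as the timer (35.26 mm). I'll even it out at four points and inspect.

Run:
```python
from h import *
m=m_tin-.00015*ey
for u,v in((.012,0),(-.012,0),(0,.01),(0,-.01)):
    b=m+ex*u+ey*v
    move_l(b-n*.031,.1);h=move_l(b-n*.045,.03,max_force=25);rep(f"{u,v} {h}",b)
    move_l(b-n*.029,.1)
move_l((m+m_timer)/2+n*.13,.25);snap("wrist","w_end")
im,d,cal=load("w_end")
for nm,mm in(("tin",m),("timer",m_timer)):
    C=cloud(d,cal)-mm;U,V,H=C@ex,C@ey,C@n
    for a,b,lo,hi in((-.014,-.005,-.014,-.005),(-.014,-.005,.005,.014),(.005,.014,-.014,-.005),(.005,.014,.005,.014)):
        k=(V>a)&(V<b)&(U>lo)&(U<hi)&(d>0)&(abs(H)<.03);print(nm,a,lo,k.sum(),(np.median(H[k])*1e3).round(2) if k.any() else None)
movep([.35,-.05,.35],[np.pi,0,0]);print(observe()["time_s"]);snap("top","t_end")
a=cv2.imread("pics/w_end.png");b=cv2.imread("pics/t_end.png");cv2.imwrite("pics/end.png",cv2.resize(np.vstack([a,b]),None,fx=.71,fy=.71))
A=load("top")[0].astype(int);B=load("t_end")[0].astype(int);print("changed px around others",[(x,y,int((abs(A-B).max(2)[y-12:y+12,x-12:x+12]>60).sum())) for x,y in((330,221),(351,218),(313,266),(177,301),(353,111),(466,148),(137,198),(398,284),(406,150))])
```

```text
(0.012, 0) True d 35.21 u,v -0.24 0.04 F [-7.9 -1.2 10.2] Fn 12.73 open -0.0002 42.02
(-0.012, 0) True d 35.27 u,v 1.58 0.11 F [-8.8 -0.  10.7] Fn 13.64 open -0.0002 43.01
(0, 0.01) True d 35.28 u,v -0.36 -0.07 F [-10.   -0.9  13.4] Fn 16.61 open 0.0003 43.92
(0, -0.01) True d 35.26 u,v 0.44 0.41 F [-9.8 -1.4 13.1] Fn 16.17 open -0.0 44.87
tin -0.014 -0.014 102 2.29
tin -0.014 0.005 98 2.31
tin 0.005 -0.014 105 2.36
tin 0.005 0.005 97 2.22
timer -0.014 -0.014 115 2.19
timer -0.014 0.005 99 2.28
timer 0.005 -0.014 109 2.28
timer 0.005 0.005 99 2.31
48.1083
changed px around others [(330, 221, 0), (351, 218, 0), (313, 266, 0), (177, 301, 0), (353, 111, 0), (466, 148, 0), (137, 198, 0), (398, 284, 0), (406, 150, 0)]
```

View pics/end.png

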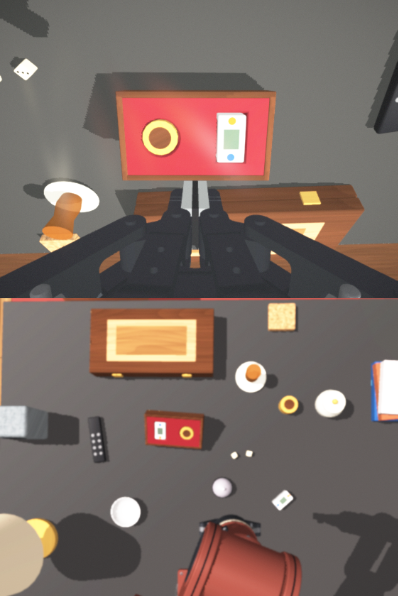

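The tin (160,137) and timer (231,138) are both flush and level in the foam, about 2 mm proud. Nothing else has moved and the gripper is clear.

```bash
python3 -c "
from plant import *
print(job_done())"
```

```text
the job is handed in; nothing more can be done
None
```

The timer, then the tin, are pressed fully home (about 2 mm proud and level); nothing else moved, and the job was handed in about 48 s into the 72 s limit with the gripper empty and clear.

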